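# Turn the brush round in the spring clip and cradle it handle first

## Task

Pick up the flat paint brush by its red handle, press the middle of the brush down into the blue spring clip until it sits on the saddle, and let go so that the clip alone holds it. Then take it from the other side of the clip, by its metal ferrule, lift it out, and lay it handle first in the yellow cradle: handle in the channel with its end near the stop, ferrule and bristles beyond the walls, lying level, and let go. Leave the red-handled screwdriver where it is.

Things in the scene. Friction and masses are not known exactly. Their poses are not given: they have to be found in the camera images.
- brush: Flat paint brush, lying flat: red handle, metal ferrule, dark bristles; 188 x 27 x 14, 50 g. Origin: underside, mid length; y axis towards the bristles (robot's left at the start, within 0.25 rad). Handle y -94 to 26: oval, 11 wide at the tail, 13 at -50, 15 at 0, 10 thick, its underside 1 to 2.5 above the origin. Ferrule 26 to 58, 27 wide, flat sides. Balance at y 20.
- screwdriver: Bystander: screwdriver 219 long, red handle 28 thick at its +y end, thin shank at -y. Origin: underside, mid length. Lies roughly parallel to the brush, 120 or more beside it, nearer or farther.
- clip: Blue spring clip, fixed. Origin: underside of its foot (86x70x8). Brush lies along y, either way round, on a saddle bar 8 wide, 56 long, top at z 55. Two steel jaws (y -13 to 13) close along x: 10 apart, upright to z 72, flaring to 33 apart at z 90 (top 93). Handle pushed down spreads them (5 N; 3 N pulls out). Seated: brush origin over clip origin at z 53, tail and ferrule free to grasp.
- cradle: Yellow cradle, fixed. Origin: trolley top, under the end stop's inner face. y runs from stop to open end. Foot 80 wide, 8 high. Brush lies along y on a bar 16 wide, y -5 to 160, top z 40. Walls y 0 to 80: 24 apart, flared above z 51 to 41 apart at z 67; stop 62 high. Laid: tail at stop, brush origin at y 100, z 40, bristles to +y, ferrule beyond the walls with room for fingers beside the bar.
There are look-alikes about, which are no part of the job. Several things look just like the clip: the one meant starts farthest to the robot's right.

How it is judged:
On the way, in this order (a step that is already met when the one before it is completed fails the run):
1. the brush is lifted clear, held by its handle (contact force between the fingers and brush above 0.5 N and y of the grasp point in the frame of brush below 0.02 m and height (world z) of brush above 0.03 m), for 0.2 s.
2. the brush sits in the spring clip, level and along it within 10 degrees, its middle within 15 mm, let go (horizontal distance between brush and clip below 0.015 m and z of brush in the frame of clip between 0.046 and 0.061 m and angle between the y axis of brush and the y axis of clip, either way round below 0.17 rad and angle between brush's own z axis and vertical below 0.17 rad and contact force between the fingers and brush below 0.05 N and linear speed of brush below 0.02 m/s), for 0.3 s.
3. the brush is lifted out of the clip, held on the other side, by its ferrule (contact force between the fingers and brush above 0.5 N and y of the grasp point in the frame of brush above 0.02 m and z of brush in the frame of clip above 0.085 m), for 0.2 s.
At the end, for the whole second after the job is handed in: The brush lies level (10 degrees) in the cradle on its bar (8 mm in height), handle towards the stop and along the channel within 10 degrees, its mid length 85 to 125 mm from the stop and within 12 mm of the channel's centre line, at rest and let go; the screwdriver is within 30 mm of where it lay (y of brush in the frame of cradle between 0.085 and 0.125 m and x of brush in the frame of cradle between -0.012 and 0.012 m and z of brush in the frame of cradle between 0.032 and 0.048 m and y of cradle in the frame of brush below -0.05 m and angle between the y axis of brush and the y axis of cradle, either way round below 0.17 rad and angle between brush's own z axis and vertical below 0.17 rad and contact force between the fingers and brush below 0.05 N and linear speed of brush below 0.02 m/s and distance of screwdriver from where it was at the start of the episode below 0.03 m); the robot touches nothing.
It fails at once if the screwdriver is moved more than 30 mm (distance of screwdriver from where it was at the start of the episode above 0.03 m).
It also fails if it takes over 56 s, if anything falls off the work surface, if the arm or the gripper's body presses on something with over 40 N, if the wrist force passes 120 N, or if a joint passes its speed limit or range.

## Robot

A 6-joint arm with a two-finger parallel gripper is mounted at the origin on a cart in front of the work surface, level with it; the furniture and walls round the work are solid. World frame = base frame: x ahead of the robot, y to its left, z up, the work surface at z = 0. Lengths are in m, angles in rad, forces in N, time in s.
With the tool pointing down it reaches from about 0.425 to 0.925 m from the base axis. Payload 12.5 kg.
Tool frame: the origin (TCP) lies on the front face of the gripper's body, between the roots of the fingers; the fingertips stand 73 mm ahead of it and the grasp point (between the pads) lies 54 mm ahead of it; z points along the fingers, y is the line along which they close (so a half turn about z gives the same grasp; the last joint's range is limited). The gripper opens to 85 mm and grips with 20 to 120 N. Pads are 22 mm wide; open, the fingers measure 114 mm over their backs; the gripper's body (76 mm by 85 mm) begins 54 mm behind the grasp point. The pads swing forward as they close: fully open they stand 13 mm farther back than shut.
Start: joints at [-1.449, 0.491, 1.559, -0, 1.092, -0.106], TCP at [0.141, -0.609, 0.304] pointing down, gripper open.
Joint ranges: [-3.1, 3.1], [-0.84, 2.19], [0.05, 2.79], [-1.13, 4.28], [0.06, 2.93], [-2.69, 2.69]. Speed limits (rad/s): [2.22, 2.22, 2.79, 3.14, 3.14, 3.14].

## Interface

Orientations are given as a 3x3 rotation matrix whose columns are the frame's x, y, z axes.
In Python, from workcell import readout, eyes, ticket, models gives the robot as it stands.
- The arm moves only by the shell command python3 -m jog 'ROWS' [OPENING] [FORCE]. ROWS is JSON, a list of rows, each a list of 6 numbers: the shift along the tool's x, y, z in units of 4 cm (1.0 is 4 cm), then the turn, a rotation vector about the tool's x, y, z in units of 0.12 rad (1.0 is 0.12 rad). In form: [[x, y, z, ax, ay, az], ...]. A call has 1 to 12 rows; each row shifts and turns the commanded pose from where the row before left it, along the tool's axes as they then stand; what a row does not reach is not made up. A row lasts 1/12 s, in which the tool goes at most 41.7 mm and 7.16 degrees, less where a joint would pass 70% of its speed; a pose out of reach is approached as far as the arm can. A call with a number of a shift or a turn outside -1 to 1 is refused whole. A call with a gripper value outside its range is refused whole. OPENING is the opening in per cent of the stroke, from 0 (shut) to 100 (fully open), set as the call begins (- or left out, the last holds). The fingers move at their own pace and stop on an object; FORCE is the grip in N (left out, the last holds). Time passes only in rows, so rows that do not move let the fingers close. It gives the time, the measured TCP pose, the force, the opening and the grip force at its end, in the units of the state.
- readout.get_obs(): the state, without advancing time (a new reading comes with each control period).
- eyes.snapshot(name): name is "side" or "top" or "wrist"; returns the picture (400x640x3 uint8, red, green, blue); there is no depth.
- eyes.get_calibration(name): a dict with "fx", "fy", "cx", "cy" (pixels), "pose" (4x4, takes a point from camera to world coordinates). Camera axes: x right, y down, z forward; pixel columns grow to the right and rows downward; lengths in m; the calibration is good to about 2 mm. A picture is of the moment at which its call begins: read the wrist's pose just before it. get_calibration takes no time and is no camera call; for the wrist camera it gives the pose at the moment of the call.
- ticket.close_job(): hands the job in; it is judged then, once.
Trained networks look in the newest picture that a camera, given by its name, has taken for a name from the list of things; names that differ only in an ending like _2 or _b are one class to them, and where a whole thing is asked for, a point or a joint stands for the part that bears it (a point fixed in the world has none). Each returns a list of dicts, best first, with "confidence" (0 to 1); they miss things now and then, are a little off and sometimes report something else, mostly with a low value. They report only what shows in the picture. A call takes as long as a camera call. They do not tell look-alikes from the thing itself.
- models.search_frame(thing, camera): "box" ([centre column, centre row, width, height] in pixels, round what is visible of it).
- models.outline_of(thing, camera): "pixels" (400x640 bool, what is visible of it) and "box" ([centre column, centre row, width, height] in pixels, round what is visible of it).
- models.tip_of(thing, camera): "centre" ([column, row] in pixels: a listed point, or the origin of a listed thing).
The state is a dict: "t": time; "joint_pos": joint angles; "dq": joint speeds; "joint_torque": joint torques, N m; "eef_pos": TCP position; "eef_rot": TCP orientation; "force": force on the tool from outside, world axes, zero at the start; "moment": the same for the moment, N m; "opening": opening from 0.0 (shut) to 1.0 (fully open); "grip_force": force on a finger pad.
Only numpy, scipy, OpenCV 4.12 (cv2) and the standard library are available. Lean on these libraries where they do the work, as an engineer would, in place of code of your own. Each camera call takes 0.05 s, during which the arm holds its last target. There are 200 camera calls.

## Working session

There is one attempt and no reset: what is moved stays moved. The work goes in short steps, Python scripts to look and compute and a shell command to move; the robot and the scene stay as the last step left them, time stands still between calls to the robot, and variables do not carry over. Pictures are saved under pics/ and viewed, at most 10 in all, crops included, and the job is handed in when it is done.

```bash
mkdir -p pics; ls
python3 - <<'E'
from workcell import readout, eyes, models
import cv2, numpy as np
o=readout.get_obs(); print(o['t'],o['eef_pos'],o['eef_rot'],o['opening'])
for c in ['top','side']:
    im=eyes.snapshot(c); cv2.imwrite(f'pics/{c}0.png',im[:,:,::-1]); k=eyes.get_calibration(c); print(c,k)
for t in ['brush','screwdriver','clip','cradle']:
    for d in models.tip_of(t,'top'): print(t,'top',d)
E
```

```text
pics
0.0 [ 0.14114636 -0.60869851  0.30331627] [[ 9.74168672e-01  2.25821562e-01 -1.44679585e-04]
 [ 2.25821580e-01 -9.74168028e-01  1.12564047e-03]
 [ 1.13251662e-04 -1.12923545e-03 -9.99999356e-01]] 0.9986131817190864
top {'fx': 413.13806884660363, 'fy': 413.13806884660363, 'cx': 316.26346182856673, 'cy': 197.53422810208664, 'pose': array([[-0.01672146, -0.99323172,  0.1149397 ,  0.44329907],
       [-0.99971393,  0.0185743 ,  0.01506797, -0.07449485],
       [-0.01710091, -0.11465486, -0.99325819,  0.97668184],
       [ 0.        ,  0.        ,  0.        ,  1.        ]])}
side {'fx': 508.7657572646345, 'fy': 508.7657572646345, 'cx': 315.22175401047735, 'cy': 201.12529225169962, 'pose': array([[ 0.99956631, -0.02442227, -0.0164544 ,  0.57704931],
       [ 0.00573378, -0.38665706,  0.92220575, -1.23808206],
       [-0.02888457, -0.92190014, -0.38634934,  0.54649025],
       [ 0.        ,  0.        ,  0.        ,  1.        ]])}
brush top {'centre': [180.9, 251.2], 'confidence': 0.92}
screwdriver top {'centre': [187.9, 185.0], 'confidence': 0.69}
clip top {'centre': [257.5, 275.2], 'confidence': 0.71}
clip top {'centre': [216.7, 142.5], 'confidence': 0.67}
clip top {'centre': [303.9, 230.0], 'confidence': 0.6}
cradle top {'centre': [443.1, 234.0], 'confidence': 0.65}
```

View pics/top0.png

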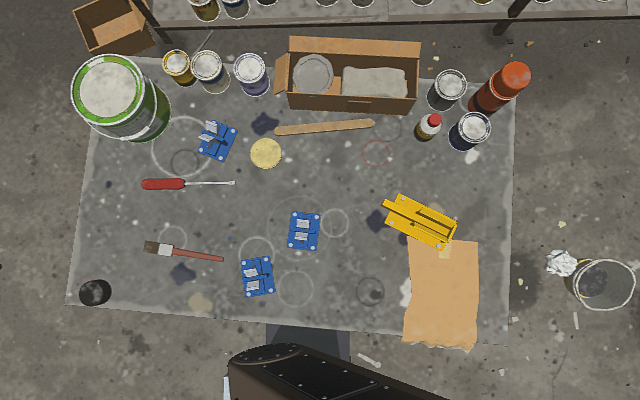

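View pics/side0.png

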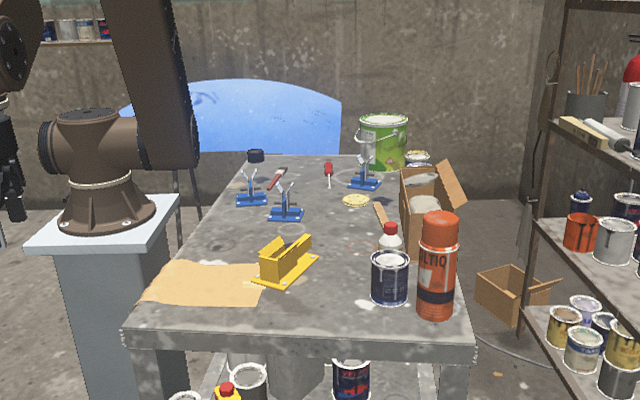

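Top view: brush at (185,251) with bristles on the left, clips at (304,230), (257,275) and (217,142), so the clip meant is (304,230). The cradle is at (420,220), stop end lower right and open end upper left. Next I measure in rectified views.

```bash
cat > h.py <<'E'
import numpy as np, cv2
from workcell import readout, eyes, models
def w(cal,uv,z):
    P=cal['pose']; uv=np.atleast_2d(np.array(uv,float))
    d=np.c_[(uv[:,0]-cal['cx'])/cal['fx'],(uv[:,1]-cal['cy'])/cal['fy'],np.ones(len(uv))]@P[:3,:3].T
    return (P[:3,3]+d*((z-P[2,3])/d[:,2])[:,None])
def pix(cal,p):
    P=cal['pose']; q=(np.atleast_2d(p)-P[:3,3])@P[:3,:3]
    return np.c_[q[:,0]/q[:,2]*cal['fx']+cal['cx'],q[:,1]/q[:,2]*cal['fy']+cal['cy']]
def rect(im,cal,z,cx,cy,half,n=400):
    # rectified: up=+x world, left=+y world, n px for 2*half m
    c=np.array([[cx+half,cy+half,z],[cx+half,cy-half,z],[cx-half,cy-half,z],[cx-half,cy+half,z]])
    H=cv2.getPerspectiveTransform(pix(cal,c).astype(np.float32),np.float32([[0,0],[n,0],[n,n],[0,n]]))
    return cv2.warpPerspective(im,H,(n,n),flags=cv2.INTER_CUBIC)
def pca(cal,m,z):
    v,u=np.nonzero(m); p=w(cal,np.c_[u,v],z)[:,:2]
    (c,s,a)=cv2.minAreaRect(p.astype(np.float32)*1000)
    d=np.linalg.svd(p-p.mean(0),full_matrices=False)[2][0]
    t=(p-p.mean(0))@d
    return np.array(c)/1000,s,d,p.mean(0),t.min(),t.max()
E
python3 - <<'E'
from h import *
im=eyes.snapshot('top'); k=eyes.get_calibration('top')
for t,z in [('brush',.008),('screwdriver',.014),('clip',.008),('cradle',.008)]:
    for d in models.outline_of(t,'top'):
        r=pca(k,d['pixels'],z); print(t,d['confidence'],d['box'],*[np.round(x,4) for x in r])
a=w(k,[304,230],0)[0]; c=w(k,[420,221],0)[0]; print(a,c)
o=np.hstack([rect(im,k,.008,a[0],a[1],.07),rect(im,k,.04,c[0],c[1],.12)])
cv2.imwrite('pics/r0.png',o[:,:,::-1])
kw=eyes.get_calibration('wrist'); ob=readout.get_obs(); print(kw['fx'],kw['cx'],kw['cy'],ob['eef_rot'].T@(kw['pose'][:3,3]-ob['eef_pos']), ob['eef_rot'].T@kw['pose'][:3,:3])
E
```

```text
brush 0.96 [180.2, 250.9, 80.3, 25.5] [0.4325 0.2539] [191.08    29.2646] [0.1813 0.9834] [0.435  0.2694] -0.1112 0.0798
brush 0.55 [304.4, 231.4, 30.6, 38.6] [ 0.4775 -0.0284] [70.069  87.0656] [-0.989   0.1476] [ 0.4771 -0.0281] -0.044 0.0431
screwdriver 0.6 [188.3, 185.2, 87.5, 11.5] [0.5938 0.2436] [214.6345  26.3397] [0.0103 0.9999] [0.595  0.2849] -0.1486 0.066
clip 0.86 [258.6, 277.4, 33.1, 36.1] [0.3746 0.0803] [88.7346 72.8404] [-0.9946 -0.1039] [0.374  0.0802] -0.0445 0.0446
clip 0.76 [217.1, 142.2, 37.4, 42.8] [0.6997 0.1806] [84.0935 90.2755] [-0.9774  0.2115] [0.7001 0.1783] -0.047 0.0483
clip 0.74 [303.1, 230.8, 35.9, 42.9] [ 0.4782 -0.0285] [69.3673 85.5626] [-0.9917  0.1286] [ 0.478  -0.0285] -0.0433 0.0429
[ 0.47974774 -0.02944873  0.        ] [ 0.4961441  -0.30298807  0.        ]
292.77177221798974 315.29025383358146 197.49937886499976 [ 0.07511516 -0.00021125 -0.06998476] [[ 4.05973119e-05 -9.54879939e-01 -2.96992088e-01]
 [ 9.99999989e-01  8.13154681e-05 -1.24748097e-04]
 [ 1.43269506e-04 -2.96992079e-01  9.54879932e-01]]
```

View pics/r0.png

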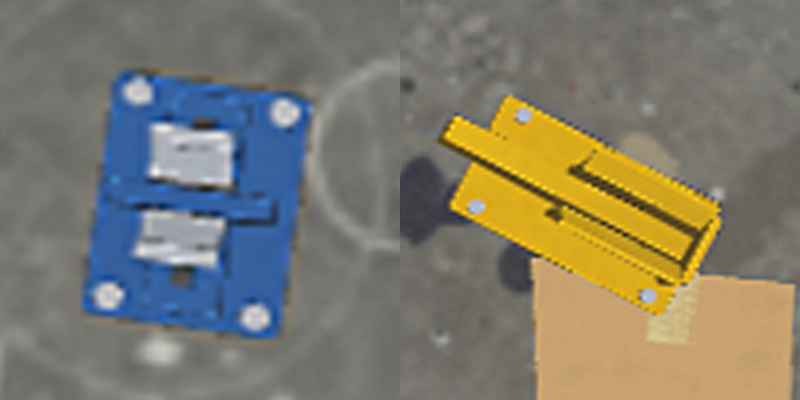

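Left panel: the clip foot runs along world (0.14, 0.99), centre about (0.478, -0.0285). Right panel: the cradle's y axis is (0.467, 0.884), with the bar end at (449,129). The first leg goes above the cradle for a close look.

```bash
cat >> h.py <<'E'
from scipy.spatial.transform import Rotation as Ro
def down(a):  # tool x = (sin a, cos a), pointing down; brush y axis direction
    x=np.array([np.sin(a),np.cos(a),0]); z=np.array([0,0,-1.]); return np.c_[x,np.cross(z,x),z]
def plan(p,a,N,p0=None,R0=None):
    o=readout.get_obs(); p0=o['eef_pos'] if p0 is None else p0; R0=o['eef_rot'] if R0 is None else R0
    r=(Ro.from_matrix(R0).inv()*Ro.from_matrix(down(a))).as_rotvec()
    S=sum((Ro.from_matrix(R0)*Ro.from_rotvec(r*i/N)).as_matrix() for i in range(N))
    v=np.linalg.solve(S,np.array(p)-p0)
    print('rows',N,np.round(v/.04,3),np.round(r/N/.12,3), 'dist/row', np.linalg.norm(v))
E
python3 - <<'E'
from h import *
plan([.5,-.25,.22],.486,16)
E
```

```text
rows 16 [ 0.808 -0.127  0.131] [ 0.     0.    -0.446] dist/row 0.03312260195794036
```

```bash
python3 -m jog '[[0.808,-0.127,0.131,0,0,-0.446],[0.808,-0.127,0.131,0,0,-0.446],[0.808,-0.127,0.131,0,0,-0.446],[0.808,-0.127,0.131,0,0,-0.446],[0.808,-0.127,0.131,0,0,-0.446],[0.808,-0.127,0.131,0,0,-0.446],[0.808,-0.127,0.131,0,0,-0.446],[0.808,-0.127,0.131,0,0,-0.446]]' 100 && python3 -m jog '[[0.808,-0.127,0.131,0,0,-0.446],[0.808,-0.127,0.131,0,0,-0.446],[0.808,-0.127,0.131,0,0,-0.446],[0.808,-0.127,0.131,0,0,-0.446],[0.808,-0.127,0.131,0,0,-0.446],[0.808,-0.127,0.131,0,0,-0.446],[0.808,-0.127,0.131,0,0,-0.446],[0.808,-0.127,0.131,0,0,-0.446],[0,0,0,0,0,0],[0,0,0,0,0,0]]'
python3 - <<'E'
from h import *
k=eyes.get_calibration('wrist'); im=eyes.snapshot('wrist')
cv2.imwrite('pics/w_cr_raw.png',im[:,:,::-1])
c=[.5,-.28]
o=np.hstack([rect(im,k,.04,*c,.12),rect(im,k,.008,*c,.12)])
cv2.imwrite('pics/w_cr.png',o[:,:,::-1])
print(models.tip_of('cradle','wrist'), models.tip_of('clip','wrist'))
for d in models.tip_of('cradle','wrist'): print(w(k,d['centre'],0))
# clip in view from here?
print(pix(k,[[.478,-.0285,0]]))
E
```

```text
t: 1.22
eef_pos: [0.3609, -0.4675, 0.2618]
eef_rot: [[0.791, 0.612, 0.0], [0.612, -0.791, -0.0], [-0.0, 0.0, -1.0]]
force: [0.3, -0.6, -0.1]
opening: 1.0
grip_force: 0.0
t: 2.05
eef_pos: [0.5008, -0.2487, 0.22]
eef_rot: [[0.465, 0.885, -0.0], [0.885, -0.465, 0.0], [-0.0, -0.0, -1.0]]
force: [0.6, -0.2, -0.3]
opening: 1.002
grip_force: 0.0
[{'centre': [332.5, 279.7], 'confidence': 0.64}] []
[[ 0.46508751 -0.35691257  0.        ]]
[[169.46300562 -29.81658122]]
```

View pics/w_cr.png

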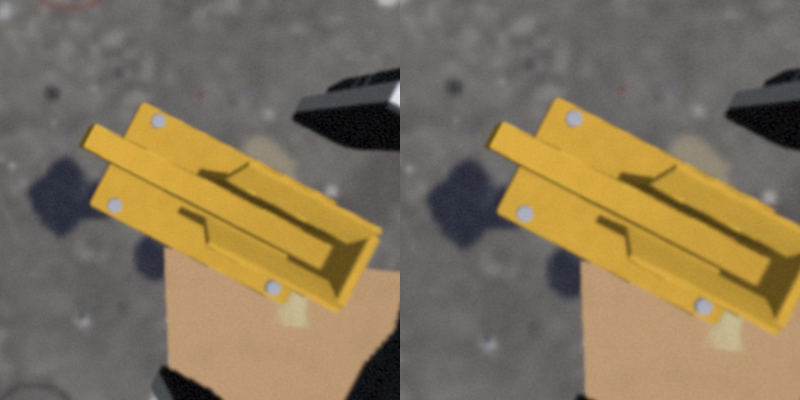

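The cradle's bar end sits at (88,135) in the left panel, which puts its origin at about (0.466, -0.355) with yaw 0.475. The network agrees. Next, the clip.

Run:
```python
from h import *
plan([.483,.005,.23],.14,8)
```

```text
rows 8 [ 0.742 -0.316 -0.031] [ 0.001  0.    -0.363] dist/row 0.03226056932120913
```

```bash
python3 -m jog '[[0.742,-0.316,-0.031,0,0,-0.363],[0.742,-0.316,-0.031,0,0,-0.363],[0.742,-0.316,-0.031,0,0,-0.363],[0.742,-0.316,-0.031,0,0,-0.363],[0.742,-0.316,-0.031,0,0,-0.363],[0.742,-0.316,-0.031,0,0,-0.363],[0.742,-0.316,-0.031,0,0,-0.363],[0.742,-0.316,-0.031,0,0,-0.363],[0,0,0,0,0,0],[0,0,0,0,0,0]]'
python3 - <<'E'
from h import *
k=eyes.get_calibration('wrist'); im=eyes.snapshot('wrist')
c=[.478,-.0285]
o=np.hstack([rect(im,k,.008,*c,.06),rect(im,k,.055,*c,.06)])
cv2.imwrite('pics/w_cl.png',o[:,:,::-1])
for d in models.tip_of('clip','wrist'): print(d,w(k,d['centre'],0))
plan([.446,.205,.23],.182,8)
E
```

```text
t: 3.08
eef_pos: [0.4827, 0.0065, 0.2303]
eef_rot: [[0.137, 0.991, 0.001], [0.991, -0.137, -0.0], [-0.0, 0.001, -1.0]]
force: [-0.4, -0.8, 0.3]
opening: 0.995
grip_force: 0.0
{'centre': [199.3, 120.3], 'confidence': 0.88} [[0.37662253 0.08444064 0.        ]]
{'centre': [316.0, 211.1], 'confidence': 0.58} [[ 0.47831578 -0.02630778  0.        ]]
rows 8 [ 0.598 -0.213  0.   ] [0.001 0.    0.044] dist/row 0.025405185247349634
```

View pics/w_cl.png

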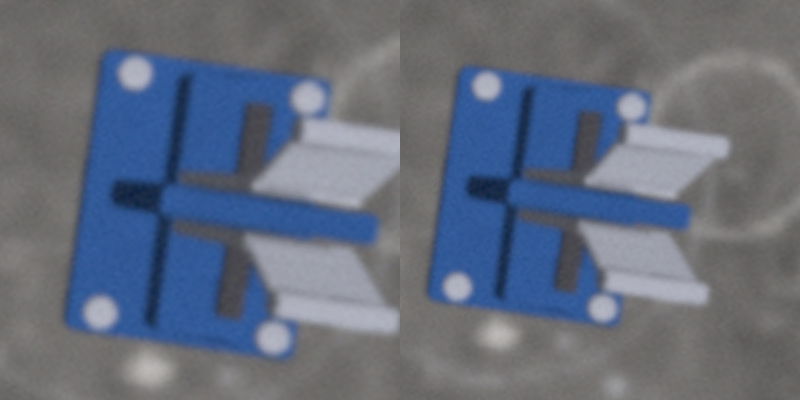

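The clip's foot corners are (104,50), (329,82), (292,357) and (66,327) in the left panel, so its centre is (0.4767, -0.028) with yaw 0.135. Now to the brush.

```bash
python3 -m jog '[[0.598,-0.213,0,0,0,0.044],[0.598,-0.213,0,0,0,0.044],[0.598,-0.213,0,0,0,0.044],[0.598,-0.213,0,0,0,0.044],[0.598,-0.213,0,0,0,0.044],[0.598,-0.213,0,0,0,0.044],[0.598,-0.213,0,0,0,0.044],[0.598,-0.213,0,0,0,0.044],[0,0,0,0,0,0],[0,0,0,0,0,0]]'
python3 - <<'E'
from h import *
k=eyes.get_calibration('wrist'); im=eyes.snapshot('wrist')
c=[.4325,.235]
o=np.hstack([rect(im,k,.007,*c,.12),im[:,120:520]])
cv2.imwrite('pics/w_br.png',o[:,:,::-1])
for d in models.tip_of('brush','wrist'): print(d,w(k,d['centre'],0))
for d in models.outline_of('brush','wrist'): print(d['confidence'],d['box'],*[np.round(x,4) for x in pca(k,d['pixels'],.007)])
E
```

```text
t: 4.02
eef_pos: [0.4458, 0.2056, 0.2298]
eef_rot: [[0.18, 0.984, 0.0], [0.984, -0.18, -0.0], [-0.0, 0.0, -1.0]]
force: [0.3, 0.7, -0.5]
opening: 0.998
grip_force: 0.0
{'centre': [295.7, 138.2], 'confidence': 0.58} [[0.43373281 0.25368208 0.        ]]
0.91 [291.0, 131.4, 29.3, 198.1] [0.4304 0.2533] [188.2756  27.6228] [-0.181  -0.9835] [0.4356 0.2793] -0.0676 0.1206
```

View pics/w_br.png

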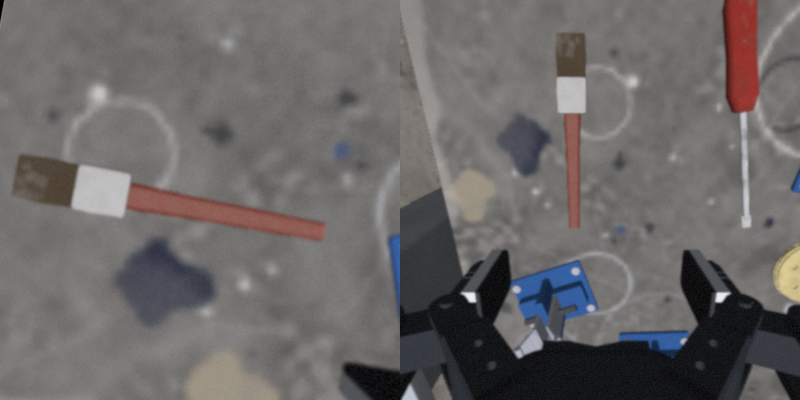

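Run:
```python
from h import *
plan([.4227,.2087,.0765],.178,6)
```

```text
rows 6 [-0.    -0.098  0.639] [-0.     0.    -0.006] dist/row 0.025855561934156134
```

```bash
python3 -m jog '[[0,-0.098,0.639,0,0,-0.006],[0,-0.098,0.639,0,0,-0.006],[0,-0.098,0.639,0,0,-0.006],[0,-0.098,0.639,0,0,-0.006],[0,-0.098,0.639,0,0,-0.006],[0,-0.098,0.639,0,0,-0.006],[0,0,0,0,0,0],[0,0,0,0,0,0]]' 45 && python3 -m jog '[[0,0,0,0,0,0],[0,0,0,0,0,0],[0,0,0,0,0,0],[0,0,0,0,0,0],[0,0,0,0,0,0],[0,0,0,0,0,0],[0,0,0,0,0,0],[0,0,0,0,0,0]]' 0 80
```

```text
t: 4.83
eef_pos: [0.4222, 0.2091, 0.0761]
eef_rot: [[0.177, 0.984, -0.002], [0.984, -0.177, -0.001], [-0.001, -0.002, -1.0]]
force: [0.7, -0.1, 0.4]
opening: 0.449
grip_force: 0.0
t: 5.5
eef_pos: [0.4228, 0.2099, 0.0782]
eef_rot: [[0.176, 0.984, 0.003], [0.984, -0.176, 0.001], [0.001, 0.003, -1.0]]
force: [0.8, -4.3, 6.1]
opening: 0.105
grip_force: 78.5
```

```bash
python3 -m jog '[[0,0,-0.3,0,0,0],[0,0,-0.5,0,0,0],[0,0,-0.7,0,0,0],[0,0,-0.7,0,0,0],[0,0,-0.7,0,0,0],[0,0,-0.3,0,0,0],[0,0,0,0,0,0],[0,0,0,0,0,0]]'
python3 - <<'E'
from h import *
k=eyes.get_calibration('wrist'); im=eyes.snapshot('wrist'); s=eyes.snapshot('side'); ks=eyes.get_calibration('side')
p=pix(ks,readout.get_obs()['eef_pos'])[0].astype(int); print(p)
sc=cv2.resize(s[max(0,p[1]-50):p[1]+50,max(p[0]-50,0):p[0]+50],(400,400),interpolation=cv2.INTER_CUBIC)
cv2.imwrite('pics/held.png',np.hstack([im[:,120:520],sc])[:,:,::-1])
E
```

```text
t: 6.17
eef_pos: [0.4222, 0.21, 0.2057]
eef_rot: [[0.175, 0.985, 0.003], [0.985, -0.175, 0.001], [0.001, 0.003, -1.0]]
force: [-0.2, 0.5, -1.9]
opening: 0.102
grip_force: 78.3
[267 117]
```

View pics/held.png

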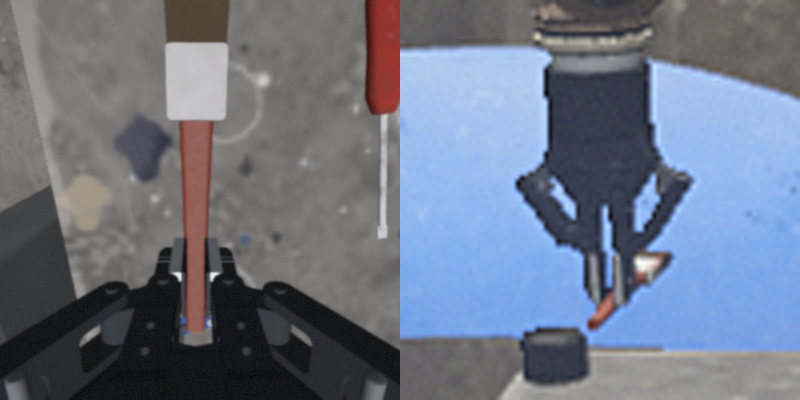

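Brush gripped: ferrule corners at (165,42), (228,42), (228,119) and (166,119) in the left panel, tail end at (196,331). I fit its pose in the tool frame to get the pitch.

```bash
cat >> h.py <<'E'
from scipy.optimize import least_squares
def fit(k,uv,P,o):
    f=lambda q: (pix(k,((Ro.from_euler('zxy',q[3:]).apply(P)+q[:3])@B.T)@o['eef_rot'].T+o['eef_pos'])-uv).ravel()
    B=np.array([[0,1,0],[-1,0,0],[0,0,-1.]]).T  # brush axes in tool: y->x, x->y, z->-z
    B=np.array([[0,1,0],[1,0,0],[0,0,-1.]])
    r=least_squares(f,[0,.045,-.075,0,0,0]); return r
E
python3 - <<'E'
from h import *
k=eyes.get_calibration('wrist'); o=readout.get_obs()
uv=np.array([[285,42],[348,42],[348,119],[286,119],[316,331],[300.5,121],[331,121]],float)
P=np.array([[-13.5,58,13.5],[13.5,58,13.5],[13.5,26,13.5],[-13.5,26,13.5],[0,-94,10],[-7,26,8],[7,26,8]])/1000
r=fit(k,uv,P,o); print(np.round(r.x,4),r.cost,np.round(r.fun,1))
E
```

```text
[-0.0007  0.0438 -0.0809  0.0003 -0.0016  0.0423] 5.75437932026575 [-0.4 -0.4  0.5  0.2 -1.8  1.2  0.9  1.3  0.1  0.3  0.8 -1.2 -0.1 -1.3]
```

The held brush is level: origin 44 mm ahead of the tool and about 78–81 mm below, yaw about 0. Go above the clip.

Run:
```python
from h import *
plan([.4715,-.0716,.195],.135,9)
```

```text
rows 9 [-0.75   0.259  0.026] [-0.     0.    -0.038] dist/row 0.03177536670674847
```

```bash
python3 -m jog '[[-0.4,0.13,0.026,0,0,-0.038],[-0.75,0.259,0.026,0,0,-0.038],[-0.75,0.259,0.026,0,0,-0.038],[-0.75,0.259,0.026,0,0,-0.038],[-0.75,0.259,0.026,0,0,-0.038],[-0.75,0.259,0.026,0,0,-0.038],[-0.75,0.259,0.026,0,0,-0.038],[-0.75,0.259,0.026,0,0,-0.038],[-0.75,0.259,0.026,0,0,-0.038],[-0.35,0.13,0,0,0,0],[0,0,0,0,0,0],[0,0,0,0,0,0]]'
python3 - <<'E'
from h import *
plan([.4715,-.0716,.131],.135,8)
k=eyes.get_calibration('wrist'); im=eyes.snapshot('wrist'); s=eyes.snapshot('side'); ks=eyes.get_calibration('side')
p=pix(ks,[.477,-.028,.08])[0].astype(int)
sc=cv2.resize(s[p[1]-50:p[1]+50,p[0]-50:p[0]+50],(400,400),interpolation=cv2.INTER_CUBIC)
cv2.imwrite('pics/over.png',np.hstack([im[:,120:520],sc])[:,:,::-1])
E
```

```text
t: 7.27
eef_pos: [0.472, -0.0715, 0.1942]
eef_rot: [[0.137, 0.991, -0.002], [0.991, -0.137, 0.001], [0.0, -0.002, -1.0]]
force: [-0.8, 0.2, -0.4]
opening: 0.105
grip_force: 78.3
rows 8 [-0.001 -0.001  0.197] [-0.002 -0.    -0.002] dist/row 0.007899425087802505
```

View pics/over.png

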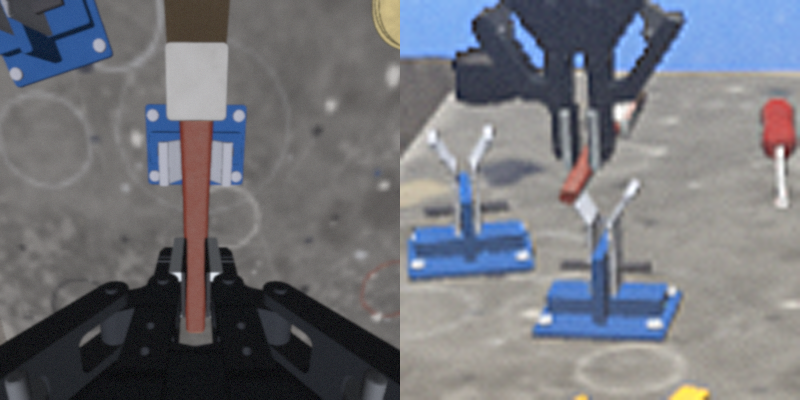

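The handle (cols 182–211) sits centred between the jaws (158–181 and 212–232). Press down.

```bash
python3 -m jog '[[0,0,0.2,0,0,0],[0,0,0.2,0,0,0],[0,0,0.2,0,0,0],[0,0,0.2,0,0,0],[0,0,0.15,0,0,0],[0,0,0.15,0,0,0],[0,0,0.15,0,0,0],[0,0,0.15,0,0,0],[0,0,0.1,0,0,0],[0,0,0.05,0,0,0],[0,0,0,0,0,0]]' - 110
python3 - <<'E'
from h import *
print(readout.get_obs()['force'])
E
```

```text
t: 8.28
eef_pos: [0.4725, -0.0713, 0.133]
eef_rot: [[0.135, 0.991, 0.0], [0.991, -0.135, -0.0], [-0.0, 0.0, -1.0]]
force: [-0.7, 0.4, -0.3]
opening: 0.087
grip_force: 111.2
[-0.660116    0.43106088 -0.28091376]
```

```bash
python3 -m jog '[[0,0,0.04,0,0,0],[0,0,0.04,0,0,0],[0,0,0,0,0,0],[0,0,0,0,0,0]]'
python3 - <<'E'
from h import *
o=readout.get_obs();print(o['force'],o['moment'])
k=eyes.get_calibration('wrist'); im=eyes.snapshot('wrist'); s=eyes.snapshot('side'); ks=eyes.get_calibration('side')
p=pix(ks,[.477,-.028,.06])[0].astype(int)
sc=cv2.resize(s[p[1]-35:p[1]+35,p[0]-35:p[0]+35],(400,400),interpolation=cv2.INTER_CUBIC)
cv2.imwrite('pics/press.png',np.hstack([im[:,120:520],sc])[:,:,::-1])
E
```

```text
t: 8.62
eef_pos: [0.4726, -0.0715, 0.1315]
eef_rot: [[0.135, 0.991, 0.002], [0.991, -0.135, -0.001], [-0.001, 0.002, -1.0]]
force: [-4.7, -2.5, 22.8]
opening: 0.09
grip_force: 114.8
[-4.73169254 -2.46594515 22.75239359] [-0.13339766  0.75535163  0.08404901]
```

View pics/press.png

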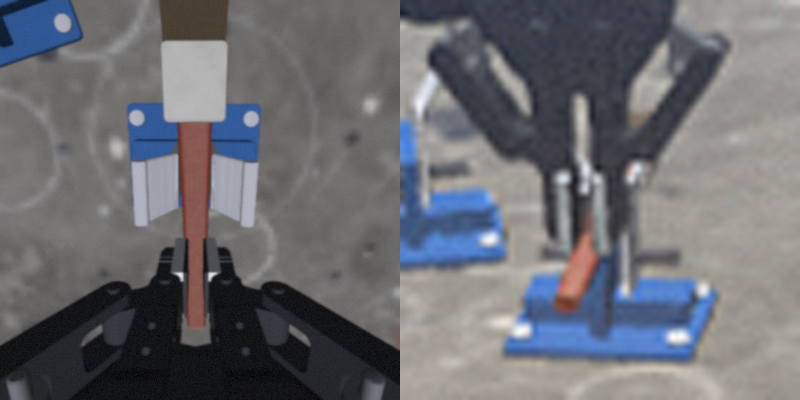

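Contact on the saddle at 22.8 N with the handle between the jaws. Ease off, let go, rise and look.

```bash
python3 -m jog '[[0,0,-0.05,0,0,0],[0,0,0,0,0,0]]' && python3 -m jog '[[0,0,0,0,0,0],[0,0,0,0,0,0],[0,0,0,0,0,0],[0,0,0,0,0,0],[0,0,0,0,0,0],[0,0,-0.2,0,0,0],[0,0,-0.5,0,0,0],[0,0,-0.7,0,0,0],[0,0,-0.5,0,0,0],[0,0,0,0,0,0],[0,0,0,0,0,0]]' 55 40
python3 - <<'E'
from h import *
k=eyes.get_calibration('wrist'); im=eyes.snapshot('wrist'); s=eyes.snapshot('side'); ks=eyes.get_calibration('side')
for d in models.outline_of('brush','wrist'): print(d['confidence'],d['box'],*[np.round(x,4) for x in pca(k,d['pixels'],.063)])
p=pix(ks,[.477,-.028,.06])[0].astype(int)
sc=cv2.resize(s[p[1]-35:p[1]+35,p[0]-35:p[0]+35],(400,400),interpolation=cv2.INTER_CUBIC)
cv2.imwrite('pics/seated.png',np.hstack([im[:,120:520],sc])[:,:,::-1])
plan([.4767+.042*.135,-.028+.042*.991,.2],.135,3)
E
```

```text
t: 8.88
eef_pos: [0.4725, -0.0712, 0.1328]
eef_rot: [[0.135, 0.991, 0.001], [0.991, -0.135, -0.0], [-0.0, 0.001, -1.0]]
force: [-0.3, -2.0, 3.8]
opening: 0.088
grip_force: 111.8
t: 9.8
eef_pos: [0.4725, -0.0712, 0.2092]
eef_rot: [[0.135, 0.991, 0.002], [0.991, -0.135, -0.001], [-0.0, 0.003, -1.0]]
force: [-0.4, -0.8, -0.4]
opening: 0.547
grip_force: 0.0
0.85 [314.6, 134.2, 39.3, 259.7] [ 0.4778 -0.0269] [187.9822  27.3726] [-0.1383 -0.9904] [0.4816 0.0021] -0.0648 0.1232
rows 3 [ 0.711 -0.01   0.062] [-0.003 -0.    -0.   ] dist/row 0.02854707456778172
```

View pics/seated.png

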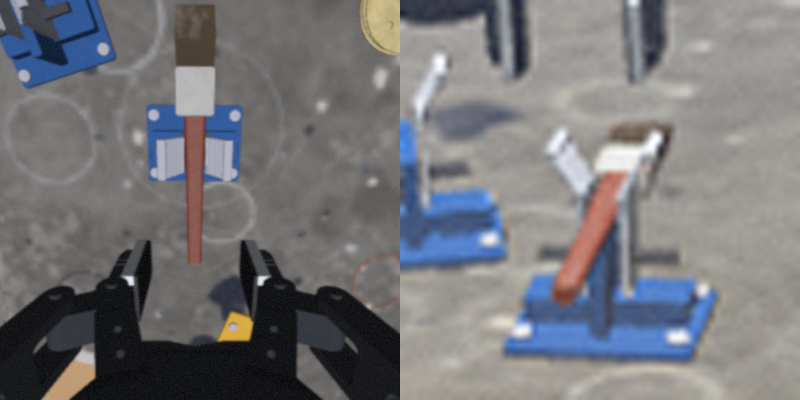

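The brush sits in the clip, centred at (0.4778, -0.0269) with yaw 0.138 and length 188 mm, so it is level. Go to the ferrule.

Run:
```python
from h import *
R=down(.138)
plan([.4836,.0147,.2],.138,3)
plan([.4836,.0147,.118],.138,5,p0=np.array([.4836,.0147,.2]),R0=R)
```

```text
rows 3 [ 0.721 -0.002  0.062] [-0.003 -0.     0.008] dist/row 0.028954109605103313
rows 5 [0.   0.   0.41] [0. 0. 0.] dist/row 0.0164
```

```bash
python3 -m jog '[[0.721,0,0.062,0,0,0.008],[0.721,0,0.062,0,0,0.008],[0.721,0,0.062,0,0,0.008],[0,0,0,0,0,0],[0,0,0.41,0,0,0],[0,0,0.41,0,0,0],[0,0,0.41,0,0,0],[0,0,0.41,0,0,0],[0,0,0.41,0,0,0],[0,0,0,0,0,0],[0,0,0,0,0,0]]' 60 && python3 -m jog '[[0,0,0,0,0,0],[0,0,0,0,0,0],[0,0,0,0,0,0],[0,0,0,0,0,0],[0,0,0,0,0,0],[0,0,0,0,0,0]]' 0 100
```

```text
t: 10.87
eef_pos: [0.4837, 0.0144, 0.1177]
eef_rot: [[0.138, 0.99, -0.003], [0.99, -0.138, 0.0], [-0.0, -0.003, -1.0]]
force: [1.3, 0.4, 1.4]
opening: 0.602
grip_force: 0.0
t: 11.37
eef_pos: [0.4844, 0.0145, 0.1191]
eef_rot: [[0.138, 0.99, 0.001], [0.99, -0.138, -0.0], [-0.0, 0.001, -1.0]]
force: [0.4, -1.0, 6.1]
opening: 0.296
grip_force: 98.4
```

```bash
python3 -m jog '[[0,0,-0.15,0,0,0],[0,0,-0.2,0,0,0],[0,0,-0.2,0,0,0],[0,0,-0.3,0,0,0],[0,0,-0.4,0,0,0],[0,0,-0.5,0,0,0],[0,0,-0.5,0,0,0],[0,0,0,0,0,0],[0,0,0,0,0,0],[0,0,0,0,0,0]]'
python3 - <<'E'
from h import *
print(readout.get_obs()['moment'])
k=eyes.get_calibration('wrist'); im=eyes.snapshot('wrist'); s=eyes.snapshot('side'); ks=eyes.get_calibration('side')
p=pix(ks,[.477,-.028,.11])[0].astype(int)
sc=cv2.resize(s[p[1]-40:p[1]+40,p[0]-40:p[0]+40],(400,400),interpolation=cv2.INTER_CUBIC)
cv2.imwrite('pics/out.png',np.hstack([im[:,120:520],sc])[:,:,::-1])
# target: brush origin at cradle y=.102, grasp +.042
e=np.array([np.sin(.475),np.cos(.475)]); q=np.array([.4658,-.3551])+.144*e; print(q)
plan([*q,.205],.475,9)
E
```

```text
t: 12.2
eef_pos: [0.4839, 0.0146, 0.2086]
eef_rot: [[0.138, 0.991, 0.0], [0.991, -0.138, -0.0], [-0.0, 0.0, -1.0]]
force: [1.0, 0.5, -0.9]
opening: 0.299
grip_force: 98.5
[-0.03642208 -0.00105996  0.0066281 ]
[ 0.53165674 -0.22704185]
rows 9 [-0.609  0.319  0.008] [-0.001  0.     0.312] dist/row 0.02750066424947749
```

View pics/out.png

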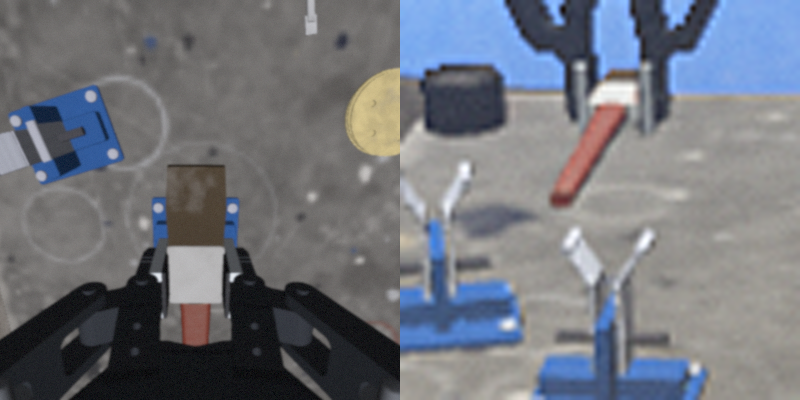

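The brush is out of the clip, held by the ferrule (left panel 168–224, 246–303), with the tail end at (562,198) in the right panel. I check its pitch numerically. That was my 11th picture, one over the limit of 10, so I will view no more.

Run:
```python
from h import *
ks=eyes.get_calibration('side'); k=eyes.get_calibration('wrist'); o=readout.get_obs()
p=pix(ks,[.477,-.028,.11])[0].astype(int)
print('tail seen',p+np.array([(562-400)/5-40,198/5-40]))
y=np.array([.138,.9904,0])
for pitch in (-.1,-.05,0,.05,.1):
    g=o['eef_pos']+[0,0,-.066+.007]
    print(pitch,pix(ks,g-.136*y+[0,0,-.136*pitch])[0], pix(k,g+.052*y+[0,0,.052*pitch])[0],pix(k,g-.016*y+[0,0,.007-.016*pitch])[0])
```

```text
tail seen [275.4 175.6]
-0.1 [274.53005734 168.55708906] [317.17779394 160.44449536] [316.97072278 304.39364693]
-0.05 [274.70477635 171.32356752] [317.20511543 161.45430066] [316.96402583 303.33603936]
0 [274.87872159 174.0777941 ] [317.23347871 162.50261073] [316.95740008 302.28967436]
0.05 [275.05189818 176.81985   ] [317.26294454 163.59167072] [316.95084439 301.25437362]
0.1 [275.22431121 179.54981572] [317.29357846 164.72390375] [316.94435766 300.22996257]
```

```bash
python3 -m jog '[[-0.609,0.319,0.008,0,0,0.312],[-0.609,0.319,0.008,0,0,0.312],[-0.609,0.319,0.008,0,0,0.312],[-0.609,0.319,0.008,0,0,0.312],[-0.609,0.319,0.008,0,0,0.312],[-0.609,0.319,0.008,0,0,0.312],[-0.609,0.319,0.008,0,0,0.312],[-0.609,0.319,0.008,0,0,0.312],[-0.609,0.319,0.008,0,0,0.312],[0,0,0,0,0,0],[0,0,0,0,0,0],[0,0,0,0,0,0]]'
python3 - <<'E'
from h import *
k=eyes.get_calibration('top'); im=eyes.snapshot('top'); s=eyes.snapshot('side')
for c in ('top','side'):
  for d in models.outline_of('brush',c)[:2]:
    r=pca(eyes.get_calibration(c),d['pixels'],.146); print(c,d['confidence'],d['box'],*[np.round(x,4) for x in r])
# channel expected: bar corners vs brush in the side view
plan([.5317,-.2270,.107],.475,8)
E
```

```text
t: 13.3
eef_pos: [0.5314, -0.2266, 0.2049]
eef_rot: [[0.457, 0.889, -0.002], [0.889, -0.457, 0.001], [0.0, -0.002, -1.0]]
force: [-0.3, 0.8, -0.1]
opening: 0.296
grip_force: 98.5
side 0.75 [293.2, 203.4, 56.5, 40.9] [ 0.5122 -0.2687] [208.8705  40.0294] [-0.4094 -0.9123] [ 0.5079 -0.2746] -0.1116 0.0973
rows 8 [-0.003  0.001  0.308] [-0.     0.     0.002] dist/row 0.012337173194342743
```

```bash
python3 -m jog '[[0,0,0.35,0,0,0],[0,0,0.45,0,0,0],[0,0,0.45,0,0,0],[0,0,0.45,0,0,0],[0,0,0.35,0,0,0],[0,0,0.2,0,0,0],[0,0,0.1,0,0,0],[0,0,0,0,0,0],[0,0,0,0,0,0]]'
```

```text
t: 14.25
eef_pos: [0.532, -0.2271, 0.1122]
eef_rot: [[0.457, 0.889, 0.001], [0.889, -0.457, -0.0], [-0.0, 0.001, -1.0]]
force: [0.3, -0.3, -0.7]
opening: 0.299
grip_force: 98.5
```

```bash
python3 -m jog '[[0,0,0.06,0,0,0],[0,0,0.06,0,0,0],[0,0,0,0,0,0],[0,0,0,0,0,0]]'; python3 -m jog '[[0,0,0.04,0,0,0],[0,0,0,0,0,0],[0,0,0,0,0,0]]'
```

```text
t: 14.58
eef_pos: [0.5318, -0.2272, 0.1071]
eef_rot: [[0.457, 0.889, 0.0], [0.889, -0.457, -0.0], [-0.0, 0.0, -1.0]]
force: [0.2, 0.1, -0.9]
opening: 0.298
grip_force: 98.5
t: 14.83
eef_pos: [0.5318, -0.2272, 0.1054]
eef_rot: [[0.457, 0.889, 0.0], [0.889, -0.457, -0.0], [-0.0, 0.0, -1.0]]
force: [0.2, 0.7, 0.6]
opening: 0.297
grip_force: 98.5
```

```bash
python3 -m jog '[[0,0,0.03,0,0,0],[0,0,0,0,0,0],[0,0,0,0,0,0]]'
```

```text
t: 15.08
eef_pos: [0.5319, -0.2272, 0.1046]
eef_rot: [[0.457, 0.889, 0.0], [0.889, -0.457, -0.0], [-0.0, 0.001, -1.0]]
force: [-1.1, 0.1, 6.3]
opening: 0.294
grip_force: 99.4
```

Contact with the bar. Let go, rise and check.

```bash
python3 -m jog '[[0,0,0,0,0,0],[0,0,0,0,0,0],[0,0,0,0,0,0],[0,0,0,0,0,0],[0,0,0,0,0,0],[0,0,-0.2,0,0,0],[0,0,-0.5,0,0,0],[0,0,-0.8,0,0,0],[0,0,-0.8,0,0,0],[0,0,-0.5,0,0,0],[0,0,0,0,0,0],[0,0,0,0,0,0]]' 60 40
python3 - <<'E'
from h import *
e=np.array([np.sin(.475),np.cos(.475)]); n=np.array([e[1],-e[0]]); o0=np.array([.4658,-.3551])
k=eyes.get_calibration('wrist'); eyes.snapshot('wrist')
for d in models.outline_of('brush','wrist'):
    v,u=np.nonzero(d['pixels']); p=w(k,np.c_[u,v],.047)[:,:2]-o0; a,b=p@e,p@n
    print(d['confidence'],d['box'],'y',a.min(),a.max())
    for lo,hi in ((0,.08),(.13,.155),(.165,.19)): m=(a>lo)&(a<hi); print(lo,m.sum(),b[m].mean() if m.any() else 0,np.ptp(b[m]) if m.any() else 0)
eyes.snapshot('side'); ks=eyes.get_calibration('side')
P=lambda y,z: pix(ks,[*(o0+y*e),z])[0].round(1)
for d in models.outline_of('brush','side'): print('side',d['confidence'],d['box'],'bristle end/tail expected',P(.196,.047),P(.008,.047))
eyes.snapshot('top'); kt=eyes.get_calibration('top')
for d in models.outline_of('screwdriver','top'): print('sd',d['confidence'],d['box'])
E
```

```text
t: 16.08
eef_pos: [0.5319, -0.2271, 0.2176]
eef_rot: [[0.457, 0.889, 0.002], [0.889, -0.457, -0.001], [-0.0, 0.003, -1.0]]
force: [0.8, 0.4, -0.7]
opening: 0.598
grip_force: 0.0
0.98 [315.9, 233.8, 32.8, 191.1] y 0.007019269835190067 0.19517876503746986
0 802 -0.0005437627707325864 0.012350147072126106
0.13 895 -0.0002929926247687644 0.02756143252398622
0.165 982 -0.0001656646591698057 0.02680553194486819
0.26 [316.7, 270.5, 77.0, 150.8] y -0.01285568515983141 0.14788535094788569
0 3936 0.00013471422591322516 0.0680484373689742
0.13 911 0.0013107877935921064 0.06793508389405281
0.165 0 0 0
side 0.74 [298.2, 242.4, 46.5, 41.2] bristle end/tail expected [314.7 223.9] [271.1 260.7]
sd 0.91 [186.1, 184.4, 91.9, 8.6]
```

```bash
python3 -c "
from workcell import ticket; print(ticket.close_job())"
```

```text
the job is handed in; nothing more can be done
None
```

The job is handed in at about 16 s: the brush went into the clip and was lifted out by its ferrule. It now lies in the cradle level and centred, mid length about 101 mm from the stop, and the screwdriver was left alone; I viewed 11 pictures, one over the limit of 10, and the hand-in gave no verdict.

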